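# Power up the bench centrifuge, shut its lid and start the run

## Robot

A 7-joint arm with a two-finger parallel gripper is mounted at the origin on the work surface. World frame = base frame: x ahead of the robot, y to its left, z up, the work surface at z = 0. Lengths are in m, angles in rad, forces in N, time in s.
With the tool pointing down it reaches from about 0.4 to 0.875 m from the base axis. Payload 19.3 kg.
Tool frame: the origin (TCP) lies at the very end of the fingers, on their centre line; the grasp point (between the pads) lies 19 mm behind it; z points along the fingers, y is the direction in which the jaws open and shut (so a half turn about z gives the same grasp; the last joint's range is limited). The gripper opens to 85 mm and grips with 20 to 120 N. Pads are 22 mm wide; open, the fingers measure 114 mm over their backs; the gripper's body (76 mm by 85 mm) begins 54 mm behind the grasp point. The pads swing forward as they close: fully open they stand 13 mm farther back than shut.
Start: joints at [-1.186, 0.521, -0.036, 1.599, 0.021, 1.021, -0.113], TCP at [0.275, 0.561, 0.231] pointing down, gripper open.
Joint ranges: [-2.91, 2.91], [-0.3, 2.13], [-1.5, 1.42], [0.17, 2.43], [-1.26, 4.41], [0.16, 1.93], [-2.52, 2.52]. Speed limits (rad/s): [1.89, 1.89, 2.39, 2.39, 3.01, 3.01, 3.01].

## Interface

Orientations are given as [roll, pitch, yaw] about the fixed x, y, z axes, in that order (R = Rz(yaw) Ry(pitch) Rx(roll)).
In Python, from workcell import bot, grab_frame, calibration, workorder gives the robot as it stands.
- The arm moves only by the tool move_arm, never from a script. Its arguments are lists of equal length, an entry for each row: "jaw": the closure in counts, from 0 (fully open) to 255 (shut); "dp": the shift along the tool's x, y, z in units of 800 mm (1.0 is 800 mm), a list of three; "rotation": the turn, a rotation vector about the tool's x, y, z in units of pi rad (1.0 is pi rad), a list of three. In form: {"jaw": [jaw, ...], "dp": [[dx, dy, dz], ...], "rotation": [[rx, ry, rz], ...]}. A call has 1 to 10 rows; each row shifts and turns the commanded pose from where the row before left it, along the tool's axes as they then stand; what a row does not reach is not made up. A row lasts 1/8 s, in which the tool goes at most 62.5 mm and 10.7 degrees, less where a joint would pass 70% of its speed; a pose out of reach is approached as far as the arm can. A call with a number of a shift or a turn outside -1 to 1 is refused whole. A call with a gripper value outside its range is refused whole. The fingers move at their own pace and stop on an object; "squeeze" is the grip in N (left out, the last holds). Time passes only in rows, so rows that do not move let the fingers close. It gives the time, the measured TCP pose, the force and the opening at its end, in the units of the state.
- bot.observe(): the state, without advancing time (a new reading comes with each control period).
- grab_frame(name): name is "side" or "top"; returns the picture (400x640x3 uint8, blue, green, red); there is no depth.
- calibration(name): a dict with "camera_matrix" (3x3 intrinsics, pixels), "T" (4x4, takes a point from camera to world coordinates). Camera axes: x right, y down, z forward; pixel columns grow to the right and rows downward; lengths in m; the calibration is good to about 2 mm. A picture is of the moment at which its call begins. calibration takes no time and is no camera call.
- workorder.job_done(): hands the job in, once; it reports no verdict.
The state is a dict: "clock": time; "qpos": joint angles; "qd": joint speeds; "joint_efforts": joint torques, N m; "position": TCP position; "tool_rot": TCP orientation; "force": force on the tool from outside, world axes, zero at the start; "moment": the same for the moment, N m; "grip_width": finger opening in m.
Only numpy, scipy, OpenCV 4.12 (cv2) and the standard library are available. Lean on these libraries where they do the work, as an engineer would, in place of code of your own. Each camera call takes 0.05 s, during which the arm holds its last target. There are 200 camera calls.

## Task

With closed fingers, start the centrifuge: first press the raised end of the big rocker on the socket box to switch the power on, then push the centrifuge's lid, which stands ajar, down until it is fully shut, then press the long bar-shaped key on its front deck all the way in and let it come up again. Leave the square and round keys unpressed, do not lift the lid, and leave the bottle, beaker and tube rack standing where they are.

Things in the scene. Friction and masses are not known exactly. Their poses are not given: they have to be found in the camera images.
- switch_box: white socket box fixed on the bench to one side (left or right) of the centrifuge, 130 (x) x 80 (y) x 45 mm high; origin at the centre of its underside, z up. Three dark socket slots are in its top at the +x end; the big black rocker lies in the -x part, its pivot line parallel to the box's y at x = -28 mm, z = 48 mm.
- power_rocker (a joint): tilt of the rocker: 0 = off (the end away from the slots, -x of the box, stands raised), 0.26 rad = on (that end pressed down level). Two flat halves, each 29 mm long along x and 36 mm wide, at a shallow angle. Off: the -x half slopes up to about 7 mm above the other; on: the -x half is level with its top 52 mm above the bench. About 3 to 4 N at 20 mm from the pivot turns it; it has no spring and stays where left.
- rocker_press (a point): point to press, on top of the rocker's -x half, 20 mm from the pivot line on its centre line; about 57 mm above the bench when off, 52 mm when on. Turns with the rocker.
- centrifuge: white bench centrifuge fixed on the bench, 300 (x) x 220 (y) mm; origin at the centre of its underside, z up. The half towards -x is a low flat key deck (x -150 to -50 mm, top 70 mm above the bench) with three white keys in a row along y and a dark display; behind it the chamber (x -50 to 150 mm, rim 105 mm high) with the lid.
- centrifuge_lid (a joint): opening angle of the grey lid about its hinge at the rear (+x) edge, line parallel to the centrifuge's y at x = 147 mm, z = 106 mm: 0 = fully shut, starts about 0.25 to 0.45 rad open. Stiff hinge: stays where left, about 2 to 3 N at the front edge pushes it down.
- lid_push (a point): point to push, on the lid's upper face on its centre line, 175 mm from the hinge line (front edge at 194 mm, with a small 90 mm wide lip to 204 mm). The lid is 196 x 216 mm, 16 mm thick. When shut this point is at x = -28 mm, y = 0, z = 123 mm in the centrifuge's frame.
- bar_key (a joint): press depth of the long bar-shaped start key: 0 up, 0.006 m fully in. Springy: begins to move at about 1.2 N, fully in at 4 N, comes up by itself.
- bar_key_top (a point): centre of the top of the bar key, 52 mm along the centrifuge's y and 26 mm along its x; at x = -115, y = -55, z = 80 mm in the centrifuge's frame when up (10 mm proud of the deck).
- square_key (a joint): press depth of the square key (24 x 24 mm, same height and spring), 0 up, 0.006 m in. Not to be pressed.
- square_key_top (a point): centre of the top of the square key, at x = -115, y = 18, z = 80 mm in the centrifuge's frame.
- round_key (a joint): press depth of the round key (26 mm diameter, same height and spring), 0 up, 0.006 m in. Not to be pressed.
- round_key_top (a point): centre of the top of the round key, at x = -115, y = 74, z = 80 mm in the centrifuge's frame.
- reagent_bottle: loose amber bottle, 60 mm diameter, 140 mm high, on the side of the centrifuge opposite the socket box; origin at the centre of its underside. Leave alone.
- beaker: loose empty glass beaker, 66 mm diameter, 85 mm high, beside the rear of the centrifuge on its right (-y) side; origin at the centre of its underside. Leave alone.
- tube_rack: loose wooden rack with upright tubes, 60 x 150 mm, 102 mm high, beside the rear of the centrifuge on its left (+y) side; origin at the centre of its underside. Leave alone.
Things that resemble listed ones, but are neither listed nor needed, are in the scene too. Leave any blue or pink look-alike of the switch_box alone.

How it is judged:
On the way, in this order (a step that is already met when the one before it is completed fails the run):
1. the rocker is pressed to on (value of joint power_rocker above 0.2 rad), for 0.1 s.
2. then the lid is pushed fully shut, the power still on (value of joint power_rocker above 0.2 rad and value of joint centrifuge_lid below 0.03 rad), for 0.1 s.
3. then the bar key is pressed in, power on and lid shut (all of step 2 and value of joint bar_key above 0.0045 m), for 0.05 s.
At the end, for the whole second after the job is handed in: rocker on (above 0.2 of 0.26 rad), lid shut (below 0.03 rad), all three keys up (under 1.5 mm in), bottle, beaker and rack upright (within 0.15 rad), at rest and within 30 mm of where they started (all of step 2 and value of joint each of bar_key, square_key, round_key below 0.0015 m and distance of each of reagent_bottle, beaker, tube_rack from where it was at the start of the episode below 0.03 m and angle between each of reagent_bottle, beaker, tube_rack's own z axis and vertical below 0.15 rad and linear speed of each of reagent_bottle, beaker, tube_rack below 0.03 m/s); the robot touches nothing.
It fails at once if the bar key is pressed (over 3 mm) before the power is on and the lid shut (value of joint bar_key above 0.003 m and (value of joint power_rocker below 0.2 rad or value of joint centrifuge_lid above 0.03 rad)).
It fails at once if the square or round key is pressed (over 3 mm) (value of joint any of square_key, round_key above 0.003 m).
It fails at once if the lid is lifted (over 0.55 rad) (value of joint centrifuge_lid above 0.55 rad).
It fails at once if the bottle, beaker or rack is lifted, tipped or shifted (30 mm) (distance of any of reagent_bottle, beaker, tube_rack from where it was at the start of the episode above 0.03 m or height (world z) of any of reagent_bottle, beaker, tube_rack above 0.012 m or angle between any of reagent_bottle, beaker, tube_rack's own z axis and vertical above 0.35 rad).
It also fails if it takes over 54 s, if anything falls off the work surface, if the arm or the gripper's body presses on something with over 40 N, if the wrist force passes 120 N, or if a joint passes its speed limit or range.

## Working session

There is one attempt and no reset: what is moved stays moved. The work goes in short steps, Python scripts to look and compute and a tool call to move; the robot and the scene stay as the last step left them, time stands still between calls to the robot, and variables do not carry over. Pictures are saved under pics/ and viewed, about 8 in all and at most 12, crops included, and the job is handed in when it is done.

Besides the shell and the picture viewer there is one more tool, called after "Emit:" as name(argument=value, ...) on one line, values as JSON. move_arm: Moves the arm, as the interface text tells. Shifts and turns lie within -1 to 1; 1 stands for 800 mm of shift or pi rad of turn. Its arguments: {"type":"object","properties":{"jaw":{"type":"array","items":{"type":"number"}},"dp":{"type":"array","items":{"type":"array","items":{"type":"number","minimum":-1,"maximum":1}}},"rotation":{"type":"array","items":{"type":"array","items":{"type":"number","minimum":-1,"maximum":1}}},"squeeze":{"type":"number"}},"required":["jaw","dp","rotation"]}

```bash
mkdir -p pics
python3 - <<'E'
from workcell import bot, grab_frame, calibration
import cv2
for n in("top","side"):
    cv2.imwrite(f"pics/{n}0.png",grab_frame(n)); c=calibration(n); print(n,c["camera_matrix"],c["T"])
print(bot.observe())
E
```

```text
top [[408.10860205   0.         319.08359224]
 [  0.         408.10860205 201.32914404]
 [  0.           0.           1.        ]] [[-0.00834139 -0.99684915  0.07888093  0.45268331]
 [-0.9999506   0.00874163  0.00473002  0.08773149]
 [-0.00540466 -0.07883758 -0.99687282  1.05432939]
 [ 0.          0.          0.          1.        ]]
side [[374.70350722   0.         319.92244315]
 [  0.         374.70350722 196.81285181]
 [  0.           0.           1.        ]] [[ 0.92603711 -0.22857691  0.30034626  0.26886015]
 [-0.37739897 -0.57137152  0.72876924 -0.60867296]
 [ 0.00502948 -0.78821773 -0.61537591  0.68450179]
 [ 0.          0.          0.          1.        ]]
{'clock': 0.1, 'qpos': array([-1.18620801,  0.52193906, -0.03631884,  1.59990951,  0.02118766,
        1.0211082 , -0.11280192]), 'qd': array([-0.00170124, -0.00088275, -0.00086789, -0.00064847,  0.00144477,
        0.00128575, -0.00110431]), 'joint_efforts': array([ 4.46037739e-03, -9.28480411e+01,  1.98487110e+00, -3.70543456e+01,
        1.83113414e-02,  5.16701286e-03, -7.72901922e-05]), 'position': array([0.27445118, 0.56120195, 0.2308078 ]), 'tool_rot': array([-3.14061493e+00,  6.14806037e-05,  2.68677682e+00]), 'force': array([ 0.67992436, -0.38887223,  0.3637269 ]), 'moment': array([-0.00325395,  0.00041314, -0.04095089]), 'grip_width': 0.08544112532966339}
```

View pics/top0.png

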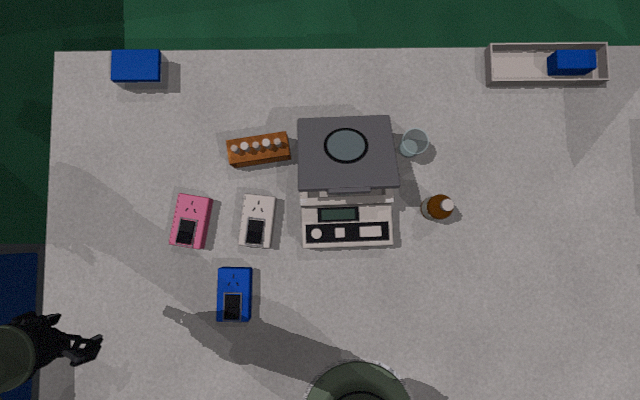

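View pics/side0.png

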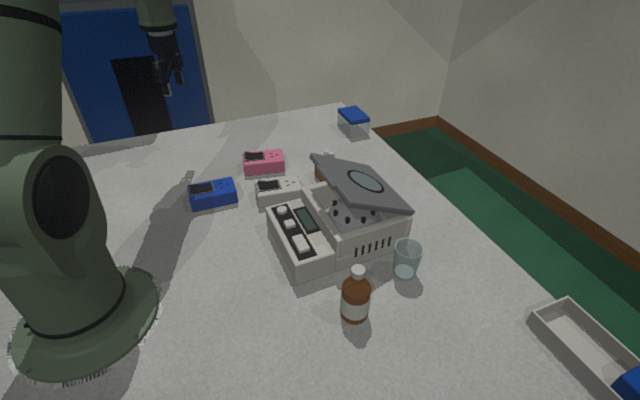

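The top view shows the white box at about (258,220) with its rocker at (255,232). The keys are at (316,233), (340,232) and (371,231), and the lid spans (298–398, 116–190). I'll refine these positions.

```bash
cat > h.py <<'E'
import numpy as np, cv2
from workcell import bot, grab_frame, calibration
def ray(n,u,v,z):
    c=calibration(n);K=c["camera_matrix"];T=c["T"]
    d=T[:3,:3]@np.linalg.solve(K,[u,v,1.]);o=T[:3,3]
    return o+d*(z-o[2])/d[2]
E
python3 - <<'E'
from h import *
im=cv2.imread("pics/top0.png")
g=cv2.cvtColor(im,cv2.COLOR_BGR2GRAY)
x0,y0,x1,y1=225,180,405,255
s=cv2.resize(im[y0:y1,x0:x1],None,fx=4,fy=4,interpolation=cv2.INTER_CUBIC)
cv2.imwrite("pics/crop.png",s)
for nm,(a,b,c,d),z in (("keys",(304,222,391,244),.08),("rock",(240,214,272,249),.052)):
    sub=g[b:d,a:c]
    t,m=cv2.threshold(sub,0,255,cv2.THRESH_BINARY+cv2.THRESH_OTSU)
    if nm=="rock": m=255-m
    for q in cv2.findContours(m,cv2.RETR_LIST,cv2.CHAIN_APPROX_NONE)[0]:
        if cv2.contourArea(q)<30: continue
        r=cv2.minAreaRect(q);u,v=r[0][0]+a,r[0][1]+b
        print(nm,t,(round(u,1),round(v,1)),r[1],r[2],ray("top",u,v,z).round(4))
E
```

```text
keys 88.0 (339.5, 232.5) (9.0, 9.0) 90.0 [0.4549 0.0444 0.08  ]
keys 88.0 (316.0, 233.0) (9.899494171142578, 9.899494171142578) 45.0 [0.4542 0.1003 0.08  ]
keys 88.0 (370.0, 231.0) (10.0, 22.0) 90.0 [ 0.4579 -0.0282  0.08  ]
keys 88.0 (347.0, 232.5) (21.0, 86.0) 90.0 [0.4548 0.0265 0.08  ]
rock 89.0 (254.8, 231.6) (17.926074981689453, 23.720361709594727) 5.19442892074585 [0.4589 0.2508 0.052 ]
```

View pics/crop.png

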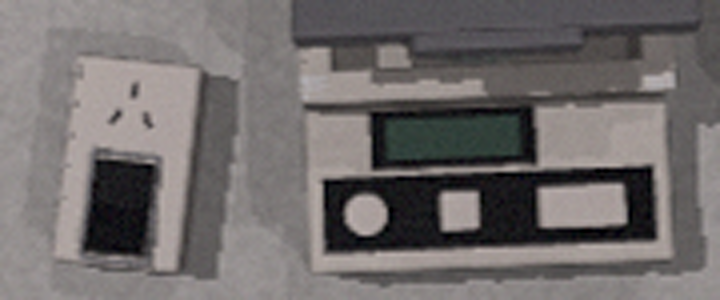

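The crop agrees with the blob centres: bar key (370,231), rocker (255,232), keys lined up with a yaw of about 0.035 rad. Targets are rocker press ≈ (.438,.253), lid push ≈ (.542,.030) and bar key ≈ (.457,-.028). First I'll close the fingers, turn the tool to yaw π and go above the rocker.

Emit:
move_arm(jaw=[255,255,255,255,255,255,255,255,255,255], dp=[[0,0,0],[0,0,0],[0,0,0],[-0.0292,-0.055,0],[-0.0292,-0.055,0],[-0.0292,-0.055,0],[-0.0292,-0.055,0],[-0.0292,-0.055,0],[-0.0292,-0.055,0],[-0.0292,-0.055,0]], rotation=[[0,0,-0.048],[0,0,-0.048],[0,0,-0.048],[0,0,0],[0,0,0],[0,0,0],[0,0,0],[0,0,0],[0,0,0],[0,0,0]])

```text
clock: 1.35
position: [0.4378, 0.2515, 0.2312]
tool_rot: [-3.141, -0.0, 3.139]
force: [-0.0, -0.1, 0.4]
grip_width: 0.0001
```

Emit:
move_arm(jaw=[255,255,255], dp=[[0,0,0.05],[0,0,0.05],[0,0,0]], rotation=[[0,0,0],[0,0,0],[0,0,0]])

```text
clock: 1.72
position: [0.4361, 0.2521, 0.1494]
tool_rot: [-3.139, -0.004, 3.139]
force: [-0.7, 0.1, 0.3]
grip_width: 0.0002
```

Emit:
move_arm(jaw=[255,255,255,255,255], dp=[[0,0,0.05],[0,0,0.04],[0,0,0.01],[0,0,0],[0,0,0]], rotation=[[0,0,0],[0,0,0],[0,0,0],[0,0,0],[0,0,0]])

```text
clock: 2.35
position: [0.438, 0.2535, 0.0727]
tool_rot: [3.141, 0.002, 3.139]
force: [0.8, -0.1, -0.2]
grip_width: -0.0001
```

Run:
```python
from h import *
print(bot.observe()["position"])
a=grab_frame("top")[180:260,220:410]; b=grab_frame("side")[80:300,180:420]
a=cv2.resize(a,(760,320)); b=cv2.resize(b,(280,256))
b=cv2.resize(grab_frame("side")[150:240,180:330],(433,260))
o=np.zeros((590,760,3),np.uint8);o[:320]=a;o[325:585,:433]=b
cv2.imwrite("pics/c2.png",o)
```

```text
[0.43803485 0.25350229 0.07273824]
```

View pics/c2.png

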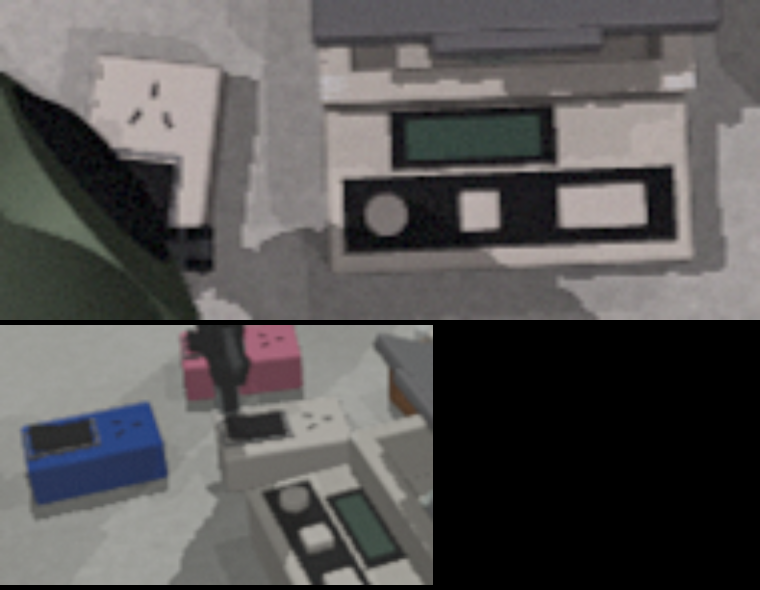

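The gripper hides the rocker from above. In the side view the tip looks near the rocker's -x end, so I'll check the numbers by projecting into the side view.

Run:
```python
from h import *
c=calibration("side")
def pj(p):
    q=c["T"][:3,:3].T@(np.array(p)-c["T"][:3,3]);q=c["camera_matrix"]@q;return (q[:2]/q[2])
im=grab_frame("side");s=cv2.resize(im[170:230,240:320],None,fx=8,fy=8,interpolation=cv2.INTER_CUBIC)
for p,col in (([.438,.2535,.0727],(0,0,255)),([.438,.253,.056],(0,255,0)),([.4589,.2508,.05],(255,0,0))):
    u=pj(p);print(u);cv2.circle(s,tuple(int(x) for x in (u-[240,170])*8+4),5,col,-1)
cv2.imwrite("pics/c3.png",s)
```

```text
[258.92904306 179.40210335]
[259.53327482 184.29352758]
[267.03598775 184.81292841]
```

View pics/c3.png

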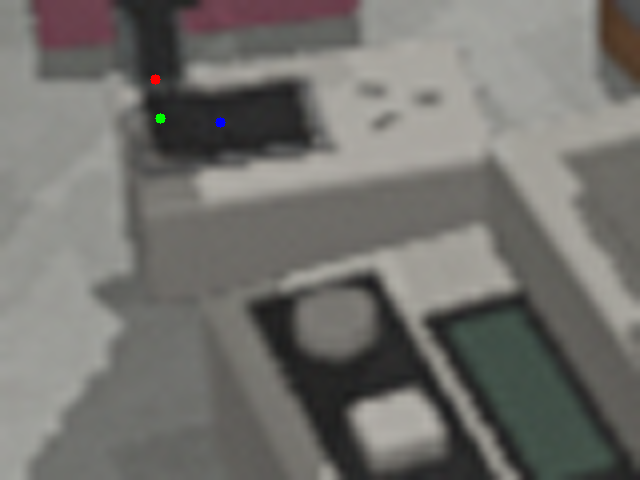

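The pivot sits about 4 mm further +x here than in the top estimate, so I'll shift +3 mm and press.

Emit:
move_arm(jaw=[255,255,255,255,255,255], dp=[[-0.004,0,0.005],[0,0,0.006],[0,0,0.006],[0,0,0.005],[0,0,0.003],[0,0,0]], rotation=[[0,0,0],[0,0,0],[0,0,0],[0,0,0],[0,0,0],[0,0,0]])

```text
clock: 3.3
position: [0.4402, 0.2531, 0.0519]
tool_rot: [-3.141, -0.0, 3.139]
force: [-7.6, -1.9, 22.5]
grip_width: 0.0001
```

Emit:
move_arm(jaw=[255,255,255,255,255,255,255,255,255,255], dp=[[0,0,-0.065],[0,0,-0.065],[0,0,-0.065],[0,0,-0.065],[-0.0255,-0.0558,0],[-0.0255,-0.0558,0],[-0.0255,-0.0558,0],[-0.0255,-0.0558,0],[-0.0255,-0.0558,0],[0,0,0]], rotation=[[0,0,0],[0,0,0],[0,0,0],[0,0,0],[0,0,0],[0,0,0],[0,0,0],[0,0,0],[0,0,0],[0,0,0]])

```text
clock: 4.55
position: [0.5429, 0.0257, 0.259]
tool_rot: [-3.14, 0.0, 3.134]
force: [0.5, 0.8, 0.6]
grip_width: 0.0001
```

Run:
```python
from h import *
print(bot.observe()["position"],bot.observe()["force"])
a=grab_frame("side")[110:270,180:420]
cv2.imwrite("pics/c4.png",cv2.resize(a,None,fx=3.3,fy=3.3,interpolation=cv2.INTER_CUBIC))
```

```text
[0.54287999 0.02571971 0.25897906] [0.53515782 0.78278606 0.63130273]
```

View pics/c4.png

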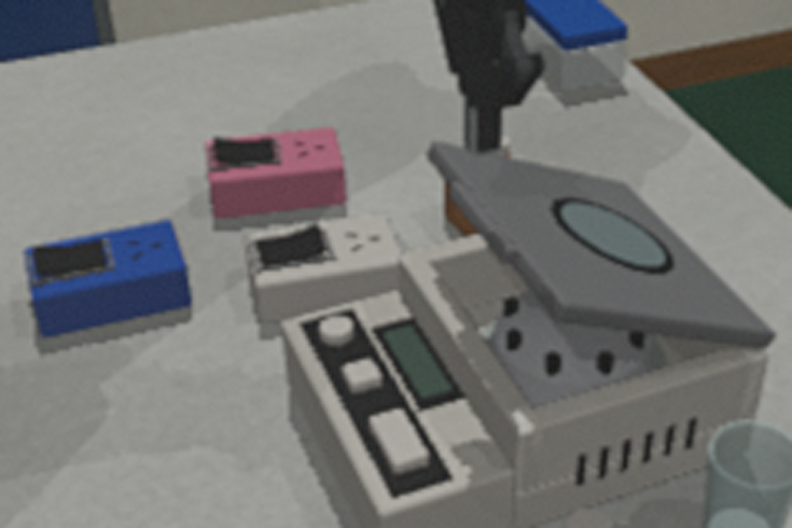

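The white box's rocker now has its left (-x) end down. The tip is over the lid's front centre line, so I'll push down.

Emit:
move_arm(jaw=[255,255,255,255,255,255,255,255,255,255], dp=[[0,0,0.015],[0,0,0.015],[0,0,0.015],[0,0,0.015],[0,0,0.015],[0,0,0.015],[0,0,0.015],[0,0,0.015],[0,0,0.015],[0,0,0.015]], rotation=[[0,0,0],[0,0,0],[0,0,0],[0,0,0],[0,0,0],[0,0,0],[0,0,0],[0,0,0],[0,0,0],[0,0,0]])

```text
clock: 5.85
position: [0.542, 0.0296, 0.1385]
tool_rot: [-3.142, 0.0, 3.139]
force: [-0.9, 0.0, 3.1]
grip_width: 0.0001
```

Emit:
move_arm(jaw=[255,255,255,255,255], dp=[[0,0,0.01],[0,0,0.006],[0,0,0.004],[0,0,0.001],[0,0,0]], rotation=[[0,0,0],[0,0,0],[0,0,0],[0,0,0],[0,0,0]])

```text
clock: 6.48
position: [0.5421, 0.0296, 0.123]
tool_rot: [3.141, 0.0, 3.139]
force: [-4.5, 0.5, 11.0]
grip_width: 0.0
```

Emit:
move_arm(jaw=[255,255,255,255,255,255,255,255,255], dp=[[0,0,0.001],[0,0,0],[0,0,-0.04],[0,0,-0.04],[0.0355,-0.024,0],[0.0355,-0.024,0],[0.0355,-0.024,0],[0,0,0],[0,0,0]], rotation=[[0,0,0],[0,0,0],[0,0,0],[0,0,0],[0,0,0],[0,0,0],[0,0,0],[0,0,0],[0,0,0]])

```text
clock: 7.6
position: [0.4574, -0.0275, 0.186]
tool_rot: [3.141, 0.001, 3.139]
force: [0.4, 0.4, 0.3]
grip_width: -0.0004
```

Run:
```python
from h import *
print(bot.observe()["position"],bot.observe()["force"])
a=grab_frame("side")[110:270,180:420]
cv2.imwrite("pics/c5.png",cv2.resize(a,None,fx=3.3,fy=3.3,interpolation=cv2.INTER_CUBIC))
```

```text
[ 0.45735571 -0.02752114  0.18601221] [0.36864146 0.39159499 0.26929427]
```

View pics/c5.png

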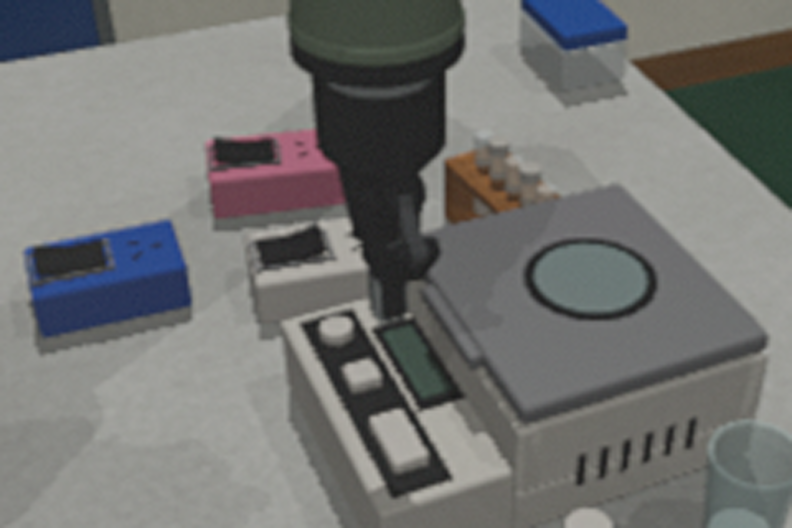

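The lid is shut and the rocker is on. Next is the bar key, whose fully-in top is at z ≈ .074.

Emit:
move_arm(jaw=[255,255,255,255,255,255], dp=[[0,0,0.05],[0,0,0.05],[0,0,0.02],[0,0,0.01],[0,0,0.003],[0,0,0]], rotation=[[0,0,0],[0,0,0],[0,0,0],[0,0,0],[0,0,0],[0,0,0]])

```text
clock: 8.4
position: [0.457, -0.0276, 0.0798]
tool_rot: [3.141, 0.001, 3.139]
force: [0.2, 1.2, 0.8]
grip_width: 0.0002
```

Emit:
move_arm(jaw=[255,255,255,255,255], dp=[[0,0,0.003],[0,0,0.003],[0,0,0.002],[0,0,0],[0,0,0]], rotation=[[0,0,0],[0,0,0],[0,0,0],[0,0,0],[0,0,0]])

```text
clock: 9.02
position: [0.4572, -0.0277, 0.0737]
tool_rot: [3.141, 0.001, 3.139]
force: [-3.9, 2.3, 23.5]
grip_width: -0.0002
```

Emit:
move_arm(jaw=[255,255,255,255,255,255,255,255,255], dp=[[0,0,-0.02],[0,0,-0.06],[0,0,-0.06],[0,0,-0.06],[0,0.06,0],[0,0.06,0],[0,0.06,0],[0,0.06,0],[0,0,0]], rotation=[[0,0,0],[0,0,0],[0,0,0],[0,0,0],[0,0,0],[0,0,0],[0,0,0],[0,0,0],[0,0,0]])

```text
clock: 10.15
position: [0.4566, 0.1675, 0.2326]
tool_rot: [3.141, -0.0, -3.139]
force: [-0.2, -0.6, -0.4]
grip_width: -0.0002
```

Run:
```python
from h import *
print(bot.observe()["position"],bot.observe()["force"])
a=cv2.resize(grab_frame("side")[130:340,180:430],None,fx=2,fy=2)
b=cv2.resize(grab_frame("top")[100:260,220:470],None,fx=1,fy=1)
o=np.zeros((420,760,3),np.uint8);o[:,:500]=a;o[:160,505:755]=b
cv2.imwrite("pics/c6.png",o)
```

```text
[0.45658885 0.16750305 0.23263954] [-0.18898543 -0.61680688 -0.4139483 ]
```

View pics/c6.png

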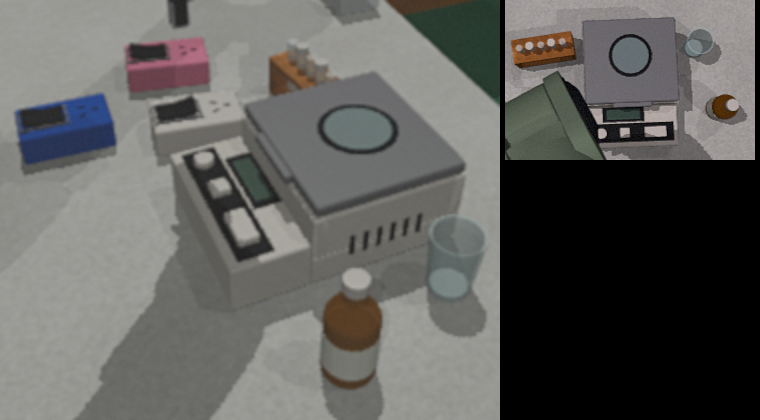

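The lid is shut, the keys are up, the rocker is on, and the bottle, beaker and rack haven't moved. The arm is clear, so I'm handing in.

```bash
python3 -c "
from workcell import workorder
print(workorder.job_done())"
```

```text
the job is handed in; nothing more can be done
None
```

I switched the rocker on, pushed the lid shut, then pressed the bar key fully in and released it, all with closed fingers. I handed the job in at about 10 s on the robot's clock, and the system gave no verdict.

| Step | Fingertip height (mm) | Expected end height (mm) | Force (N) |
|---|---|---|---|
| Rocker on | 51.9 | 52 | 22.5 |
| Lid shut | 123.0 | 123 | 11 |
| Bar key in | 73.7 | 74 | 23.5 |

- **Final check:** the last pictures, taken from both cameras, show the lid shut, the keys up and the bottle, beaker and rack standing where they were. The rocker looks on in the side view; the arm hides it from above. The arm is clear, with under 1 N on the tool.
- **One disagreement:** the two cameras placed the rocker's centre about 4 mm apart, so I pressed 2 to 3 mm further along it than the top view suggested. The press still reached its stop.

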